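Slide two bin dividers out over the edge of a packing stand

ROBOT

A 6-joint arm with a two-finger parallel gripper is mounted at the origin on the work surface. World frame = base frame: x ahead of the robot, y to its left, z up, the work surface at z = 0. Lengths are in m, angles in rad, forces in N, time in s.
With the tool pointing down it reaches from about 0.35 to 0.925 m from the base axis. Payload 6.4 kg.
Tool frame: the origin (TCP) lies midway between the tips of the shut fingers; the grasp point (between the pads) lies 19 mm behind it; z points along the fingers, x is the direction in which the jaws open and shut, and the axes are right-handed (so a half turn about z gives the same grasp; the last joint's range is limited). The gripper opens to 94 mm and grips with 3 to 60 N. Pads are 16 mm wide; open, the fingers measure 119 mm over their backs; the gripper's body (75 mm by 177 mm) begins 78 mm behind the grasp point.
Start: joints at [-1.281, 0.245, 1.558, -0, 1.339, -0.174], TCP at [0.291, -0.581, 0.205] pointing down, gripper open.
Joint ranges: [-3.13, 3.13], [-1.02, 2.26], [0.13, 2.54], [-0.95, 4.09], [0.21, 2.88], [-2.74, 2.74]. Speed limits (rad/s): [2.57, 2.57, 3.14, 3.14, 3.14, 3.14].

INTERFACE

Orientations are given as a rotation vector (axis times angle).
In Python, from cell import manip, read_camera, search_frame gives the robot as it stands.
- The arm moves only by the tool arm_command, never from a script. Its argument "targets" is a list of rows, each an object of numbers: "x", "y", "z": the shift along the tool's x, y, z in cm; "wx", "wy", "wz": the turn, a rotation vector about the tool's x, y, z in rad. In form: [{"x": .., "y": .., "z": .., "wx": .., "wy": .., "wz": ..}, ...]. A call has 1 to 5 rows; each row is the pose to reach, as a shift and turn from the pose commanded when the call began, along the tool's axes at that moment; what a row does not reach only later rows make up. A row lasts 1/12 s, in which the tool goes at most 41.7 mm and 7.16 degrees, less where a joint would pass 70% of its speed; a pose out of reach is approached as far as the arm can. A call with a gripper value outside its range is refused whole. "gripper" is the gripper's target within -1 to 1 (fully open at 1, half-way at 0, shut at -1), set as the call begins (left out, the last holds). The fingers move at their own pace and stop on an object; the grip force is fixed at half the most. Time passes only in rows, so rows that repeat a pose let the fingers close. It gives the time, the measured TCP pose, the force and the opening at its end, in the units of the state.
- manip.sense(): the state, without advancing time (a new reading comes with each control period).
- read_camera(name): name is "scene" or "top" or "wrist"; returns a dict with "img" (420x560x3 uint8, red, green, blue), "camera_matrix" (3x3 intrinsics, pixels), "R" (3x3) and "t" (3): a world point X has camera coordinates R X + t; the wrist camera has in their place "T_tool_cam" (4x4, takes a point from camera to tool coordinates, whose origin is the TCP and whose axes are the tool frame's). Camera axes: x right, y down, z forward; pixel columns grow to the right and rows downward; lengths in m; the calibration is good to about 2 mm. A picture is of the moment at which its call begins: read the wrist's pose just before it. There is no depth.
- manip.job_done(): hands the job in, once; it reports no verdict.
Trained networks look in a picture, given as the dict that the camera call returned (one of the last four; its "shot" number tells which), for a name from the list of things; names that differ only in an ending like _2 or _b are one class to them, and where a whole thing is asked for, a point or a joint stands for the part that bears it (a point fixed in the world has none). Each returns a list of dicts, best first, with "p" (0 to 1); they miss things now and then, are a little off and sometimes report something else, mostly with a low value. They report only what shows in the picture. A call takes as long as a camera call. They do not tell look-alikes from the thing itself.
- search_frame(thing, picture): "box" ([left, top, width, height] as shares, 0 to 1, of the picture: columns of its width, rows of its height, round what is visible of it).
The state is a dict: "time_s": time; "joint_pos": joint angles; "qd": joint speeds; "tau": joint torques, N m; "eef_pos": TCP position; "tcp_rot": TCP orientation; "force": force on the tool from outside, world axes, zero at the start; "wrist_torque": the same for the moment, N m; "opening": finger opening in m.
Only numpy, scipy, OpenCV 4.12 (cv2) and the standard library are available. Lean on these libraries where they do the work, as an engineer would, in place of code of your own. Each camera call takes 0.05 s, during which the arm holds its last target.

TASK

Two thin flat bin dividers, a wide one and a narrow one, lie on the low packing stand. With your fingertips push each of them across the stand, without picking it up, until it sticks out about 3 cm past the stand's long edge on the side away from the robot, square to that edge, so that a colleague over there can take it. Both must stay lying flat on the stand, and the bottle, the carton and the picking bin stay where they are.

Things in the scene. Friction and masses are not known exactly. Their poses are not given: they have to be found in the camera images.
- stand: Low packing stand of light wood, fixed to the bench: a flat board 240 (x) x 520 (y) mm whose top is 60 mm above the bench, no rims. Origin under its centre at bench height. Its x axis points away from the robot (the stand is turned by up to 0.25 rad), square to the long edge that the dividers are to overhang; y runs along that edge, z up.
- stand_edge (a point): Middle of the long edge away from the robot, on the top of the board: 120 mm along x from the stand's origin, 60 mm up. Axes as the stand.
- wide: Wide bin divider: a flat blue plastic plate, 90 (x) x 140 (y) x 6 mm thick, about 0.12 kg, loose, lying on the stand left or right of the bottle, its front 25 to 75 mm short of the edge. Origin at the centre of its underside; x points roughly to the edge (up to 0.3 rad off the stand's x), z up. It slides with dry friction and stops where it is left.
- wide_front (a point): Middle of the wide divider's front side (the one nearest the edge), at its underside: 45 mm along x from its origin.
- narrow: Narrow bin divider: the same, but 90 (x) x 100 (y) x 6 mm, about 0.086 kg, on the other side of the bottle. Origin at the centre of its underside, axes likewise.
- narrow_front (a point): Middle of the narrow divider's front side, at its underside: 45 mm along x from its origin.
- vial: Amber bottle with white cap, 42 mm in diameter, 70 mm tall, standing loose on the stand between the dividers. Origin at the centre of its base.
- carton: White carton with a yellow band, 50 x 70 x 95 mm tall, standing loose on the bench to the right (-y) of the stand. Origin at the centre of its base.
- pickbin: Open blue picking bin, 160 (x) x 100 (y) x 80 mm tall, standing loose on the bench to the left (+y) of the stand. Origin at the centre of its base.
Things that resemble listed ones, but are neither listed nor needed, are in the scene too. What is shaped like the wide but pink or white is not meant.

How it is judged:
At the end, for the whole second after the job is handed in: Each divider's front middle is 20 to 40 mm past the far long edge of the stand; each is square to it within 0.14 rad, flat on the stand (tilt under 0.05 rad, height within 4 mm) and at rest; bottle, carton and picking bin are within 20 mm of their start (x of wide_front in the frame of stand between 0.14 and 0.16 m and angle between the x axis of each of wide, narrow and the x axis of stand, either way round below 0.14 rad and angle between each of wide, narrow's own z axis and vertical below 0.05 rad and z of wide in the frame of stand between 0.056 and 0.064 m and linear speed of each of wide, narrow below 0.01 m/s and x of narrow_front in the frame of stand between 0.14 and 0.16 m and z of narrow in the frame of stand between 0.056 and 0.064 m and distance of each of vial, carton, pickbin from where it was at the start of the episode below 0.02 m); the robot touches nothing.
It fails at once if the wide divider is lifted or tipped up off the stand (z of wide in the frame of stand above 0.074 m or angle between wide's own z axis and vertical above 0.25 rad).
It fails at once if the narrow divider is lifted or tipped up off the stand (z of narrow in the frame of stand above 0.074 m or angle between narrow's own z axis and vertical above 0.25 rad).
It fails at once if the bottle is shifted by more than 20 mm or tipped (distance of vial from where it was at the start of the episode above 0.02 m or angle between vial's own z axis and vertical above 0.3 rad).
It fails at once if the carton is shifted by more than 20 mm or tipped (distance of carton from where it was at the start of the episode above 0.02 m or angle between carton's own z axis and vertical above 0.3 rad).
It fails at once if the picking bin is shifted by more than 20 mm or tipped (distance of pickbin from where it was at the start of the episode above 0.02 m or angle between pickbin's own z axis and vertical above 0.3 rad).
It also fails if it takes over 58 s, if anything falls off the work surface, if the arm or the gripper's body presses on something with over 40 N, if the wrist force passes 120 N, or if a joint passes its speed limit or range.

## Working session

There is one attempt and no reset: what is moved stays moved. The work goes in short steps, Python scripts to look and compute and a tool call to move; the robot and the scene stay as the last step left them, time stands still between calls to the robot, and variables do not carry over. Pictures are saved under pics/ and viewed, and the job is handed in when it is done.

Besides the shell and the picture viewer there is one more tool, called as a command line: name --argument value ..., lists and objects as JSON in quotes. arm_command: Moves the arm, as the interface text tells. Its arguments: {"type":"object","properties":{"targets":{"type":"array","items":{"type":"object","properties":{"x":{"type":"number"},"y":{"type":"number"},"z":{"type":"number"},"wx":{"type":"number"},"wy":{"type":"number"},"wz":{"type":"number"}}}},"gripper":{"type":"number"}},"required":["targets"]}

```bash
ls; mkdir -p pics; cat > h.py <<'E'
import numpy as np, cv2
from cell import manip, read_camera, search_frame
def save(p,n): cv2.imwrite('pics/'+n+'.png',cv2.cvtColor(p['img'],cv2.COLOR_RGB2BGR))
def ray(p,u,v,z):
    K,R,t=map(np.array,(p['camera_matrix'],p['R'],p['t']))
    d=R.T@np.linalg.solve(K,[u,v,1.]); c=-R.T@t
    return c+d*(z-c[2])/d[2]
def proj(p,X):
    K,R,t=map(np.array,(p['camera_matrix'],p['R'],p['t']))
    q=K@(R@np.array(X)+t); return q[:2]/q[2]
E
python3 - <<'E'
from h import *
print(manip.sense())
for n in ('top','scene'):
    p=read_camera(n); save(p,n+'0')
    if n=='top': 
        print(p['camera_matrix'],p['R'],p['t'])
        for th in ('stand','wide','narrow','vial','carton','pickbin'):
            for r in search_frame(th,p)[:3]: print(th,r['p'],np.array(r['box'])*[560,420,560,420])
E
```

```text
pics
{'time_s': 0.0, 'joint_pos': array([-1.28111381e+00,  2.45784621e-01,  1.55896579e+00, -2.20390518e-05,
        1.33867727e+00, -1.74132388e-01]), 'qd': array([ 4.28350300e-04,  7.15605410e-05, -1.66598873e-03, -7.63121082e-05,
       -6.24215482e-04, -9.95826032e-04]), 'tau': array([-1.56082933e-03, -4.15846395e+01, -3.14598548e+01,  6.84327702e-02,
        3.32759251e-02, -1.31382621e-04]), 'eef_pos': array([ 0.29059983, -0.58077737,  0.20439011]), 'tcp_rot': array([-2.67151541e+00,  1.65076913e+00,  2.17406023e-03]), 'force': array([-0.64556138,  0.09335898,  0.42445872]), 'wrist_torque': array([ 0.00520206, -0.03805516, -0.01582367]), 'opening': 0.09421478929320697}
[[488.63488255   0.         273.8586143 ]
 [  0.         488.63488255 198.51180264]
 [  0.           0.           1.        ]] [[ 1.06186289e-03 -9.99993378e-01 -3.48078664e-03]
 [-9.88261675e-01 -5.17642946e-04 -1.52769744e-01]
 [ 1.52766930e-01  3.60214856e-03 -9.88255680e-01]] [0.03114812 0.54731715 1.64450321]
stand 0.57 [204.176 158.004 156.912  96.516]
wide 0.73 [167.328 239.904  47.32   37.8  ]
wide 0.66 [219.688 177.114  46.424  35.7  ]
narrow 0.77 [306.824 188.916  39.088  36.414]
vial 0.71 [282.128 182.994  15.68   15.414]
vial 0.18 [309.904 186.396  36.4    36.582]
carton 0.93 [407.288 186.018  29.4    22.092]
pickbin 0.96 [126.224 173.292  42.616  53.004]
```

```bash
python3 - <<'E'
import cv2
a=cv2.imread('pics/top0.png'); cv2.imwrite('pics/topc.png',cv2.resize(a[130:290,110:310+140],None,fx=2.3,fy=2.3,interpolation=cv2.INTER_CUBIC))
E
```

```text
(no output)
```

View pics/topc.png

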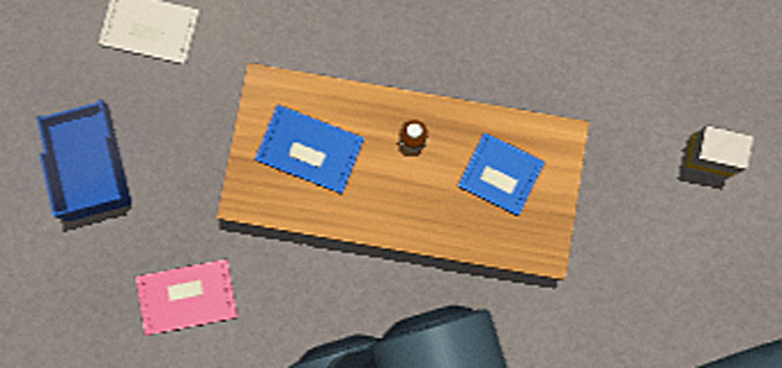

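View pics/scene0.png

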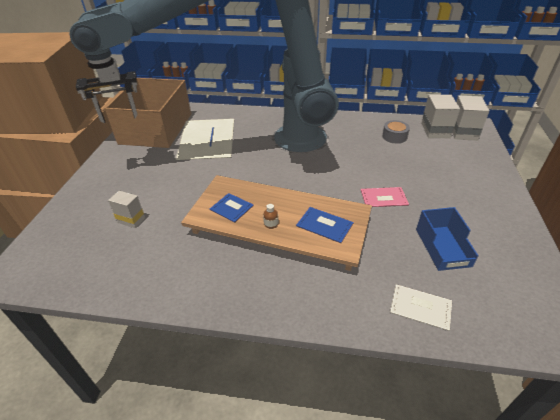

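Candidates for the wide divider in the top picture are blue on the stand (px ~243,195), pink on the bench (~191,259) and white on the bench (~174,142). Only the blue one on the stand fits. The narrow one is blue at ~(327,207), to the right of the bottle at (290,190). I'll confirm this in a rectified enlargement and measure it there.

```bash
cat >> h.py <<'E'
def rect(p,z,x0=.33,x1=.80,y0=-.42,y1=.42,s=1000):
    # image rows: x decreasing (far on top), cols: y decreasing
    W=[(x1,y1),(x1,y0),(x0,y0),(x0,y1)]
    src=np.float32([proj(p,(a,b,z)) for a,b in W])
    dst=np.float32([((y1-b)*s,(x1-a)*s) for a,b in W])
    return cv2.warpPerspective(p['img'],cv2.getPerspectiveTransform(src,dst),(int((y1-y0)*s),int((x1-x0)*s)),flags=cv2.INTER_CUBIC)
def rects(p,z,kind):
    im=rect(p,z); h=cv2.cvtColor(im,cv2.COLOR_RGB2HSV)
    if kind=='blue': m=cv2.inRange(h,(100,110,60),(125,255,255))
    else: m=cv2.inRange(h,(8,70,90),(28,255,255))|cv2.inRange(h,(100,110,60),(125,255,255))
    m=cv2.morphologyEx(m,cv2.MORPH_CLOSE,np.ones((15,15)) if kind=='blue' else np.ones((5,5)))
    out=[]
    for c in cv2.findContours(m,cv2.RETR_EXTERNAL,cv2.CHAIN_APPROX_NONE)[0]:
        if cv2.contourArea(c)<4000: continue
        (u,v),(w,hh),a=cv2.minAreaRect(c)
        b=cv2.boxPoints(((u,v),(w,hh),a))
        P=np.c_[.80-b[:,1]/1000,.42-b[:,0]/1000]
        out.append((np.array([.80-v/1000,.42-u/1000]),(w/1000,hh/1000),P))
    return im,out
def ang(P):
    # direction closest to world +x among rect edges
    e=[P[1]-P[0],P[2]-P[1]]
    best=[]
    for d in e:
        for s in (1,-1): best.append(np.arctan2(s*d[1],s*d[0]))
    return min(best,key=abs)
E
python3 - <<'E'
from h import *
p=read_camera('top')
for k,z in (('blue',.066),('stand',.06)):
    im,o=rects(p,z,k)
    for c,s,P in o: print(k,c.round(4),np.round(s,3),round(ang(P),3),P.round(3).tolist())
    if k=='blue': cv2.imwrite('pics/rect0.png',cv2.cvtColor(cv2.resize(im,(800,int(470*800/840))),cv2.COLOR_RGB2BGR))
p=read_camera('scene')
for k,z in (('blue',.066),('stand',.06)):
    im,o=rects(p,z,k)
    for c,s,P in o: print('sc',k,c.round(4),np.round(s,3),round(ang(P),3),P.round(3).tolist())
E
```

```text
blue [ 0.521  -0.1505] [0.098 0.09 ] -0.464 [[0.503000020980835, -0.0860000029206276], [0.5830000042915344, -0.12700000405311584], [0.5389999747276306, -0.2150000035762787], [0.45899999141693115, -0.17399999499320984]]
blue [0.5581 0.1326] [0.139 0.09 ] -0.374 [[0.5419999957084656, 0.21400000154972076], [0.6259999871253967, 0.1809999942779541], [0.574999988079071, 0.050999999046325684], [0.4909999966621399, 0.08399999886751175]]
stand [ 0.5281 -0.0075] [0.523 0.242] -0.174 [[0.45399999618530273, 0.2709999978542328], [0.6930000185966492, 0.2290000021457672], [0.6019999980926514, -0.28600001335144043], [0.36399999260902405, -0.24400000274181366]]
sc blue [ 0.5224 -0.1527] [0.099 0.09 ] -0.464 [[0.5040000081062317, -0.08799999952316284], [0.5849999785423279, -0.12800000607967377], [0.5400000214576721, -0.21699999272823334], [0.46000000834465027, -0.1770000010728836]]
sc blue [0.5594 0.1315] [0.138 0.091] -0.371 [[0.5419999957084656, 0.21199999749660492], [0.6269999742507935, 0.17900000512599945], [0.5770000219345093, 0.050999999046325684], [0.492000013589859, 0.08399999886751175]]
sc stand [ 0.5413 -0.0109] [0.523 0.271] -0.173 [[0.453000009059906, 0.27000001072883606], [0.7200000286102295, 0.2240000069141388], [0.6299999952316284, -0.2919999957084656], [0.3630000054836273, -0.24500000476837158]]
```

View pics/rect0.png

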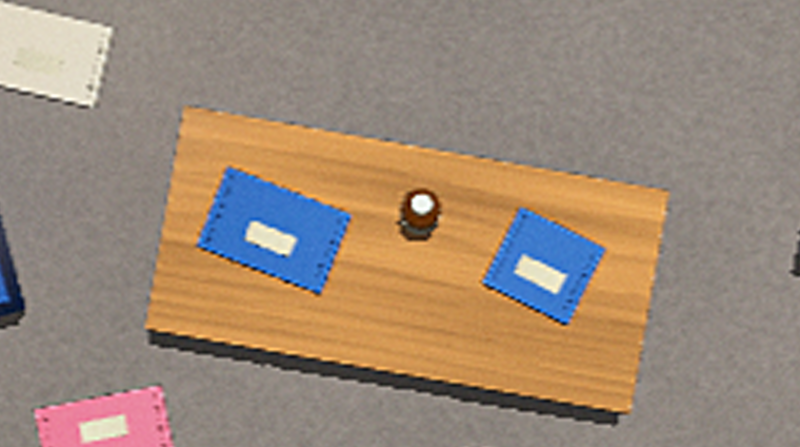

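```bash
cat >> h.py <<'E'
from scipy.spatial.transform import Rotation as Ro
C=np.array([.528,-.0075]); A=-.174
def go(sx,sy,z,yaw=0.0):
    """print shift/turn in tool frame to the stand-frame target; tool x=-stand y, tool y=-stand x"""
    s=manip.sense(); R0=Ro.from_rotvec(s['tcp_rot'])
    u=np.array([np.cos(A),np.sin(A)]); v=np.array([-u[1],u[0]])
    X=np.r_[C+sx*u+sy*v,z]
    a=A+yaw; Rt=np.array([[np.sin(a),-np.cos(a),0],[-np.cos(a),-np.sin(a),0],[0,0,-1.]]).T.T
    Rt=np.column_stack([[np.sin(a),-np.cos(a),0],[-np.cos(a),-np.sin(a),0],[0,0,-1.]])
    print('t',round(s['time_s'],2),'shift cm',(R0.inv().apply(X-s['eef_pos'])*100).round(2),'turn',(R0.inv()*Ro.from_matrix(Rt)).as_rotvec().round(3))
    d=s['eef_pos'][:2]-C; print('now stand',(d@u).round(4),(d@v).round(4),s['eef_pos'][2].round(4),'F',s['force'].round(1),'open',round(s['opening'],4))
E
python3 -c "
from h import *
go(-.07,-.135,.15)"
```

```text
t 0.5 shift cm [-34.03 -33.23   5.54] turn [0.    0.    0.638]
now stand -0.1343 -0.6063 0.2054 F [0.4 0.3 0.5] open 0.0944
```

arm_command --targets '[{"x":-2.5,"y":-2.5,"wz":0.11},{"x":-5,"y":-5,"wz":0.22},{"x":-7.5,"y":-7.5,"wz":0.33},{"x":-10,"y":-10,"wz":0.44},{"x":-12.5,"y":-12.5,"wz":0.55}]' --gripper 0

```text
invalid input
```

```bash
python3 -c "
from h import *
go(-.07,-.135,.15)"
```

```text
t 0.5 shift cm [-34.03 -33.23   5.54] turn [0.    0.    0.638]
now stand -0.1343 -0.6063 0.2054 F [0.4 0.3 0.5] open 0.0944
```

Rows evidently need all six fields.

arm_command --targets '[{"x":-2.5,"y":-2.5,"z":0,"wx":0,"wy":0,"wz":0.11},{"x":-5,"y":-5,"z":0,"wx":0,"wy":0,"wz":0.22},{"x":-7.5,"y":-7.5,"z":0,"wx":0,"wy":0,"wz":0.33},{"x":-10,"y":-10,"z":0,"wx":0,"wy":0,"wz":0.44},{"x":-12.5,"y":-12.5,"z":0,"wx":0,"wy":0,"wz":0.55}]' --gripper 0.0

```text
time_s: 0.92
eef_pos: [0.3469, -0.4121, 0.2055]
tcp_rot: [-2.117, 2.321, -0.0]
force: [-0.1, -0.0, 0.3]
opening: 0.0646
```

```bash
python3 -c "
from h import *
go(-.07,-.135,.15)"
```

```text
t 0.92 shift cm [-29.07  -6.23   5.55] turn [-0.    -0.     0.082]
now stand -0.1083 -0.4298 0.2055 F [-0.1 -0.   0.3] open 0.0646
```

arm_command --targets '[{"x":-4,"y":-1,"z":0,"wx":0,"wy":0,"wz":0.08},{"x":-8,"y":-2,"z":0,"wx":0,"wy":0,"wz":0.08},{"x":-12,"y":-3,"z":0,"wx":0,"wy":0,"wz":0.08},{"x":-16,"y":-4,"z":0,"wx":0,"wy":0,"wz":0.08},{"x":-20,"y":-5,"z":0,"wx":0,"wy":0,"wz":0.08}]'

```text
time_s: 1.33
eef_pos: [0.4139, -0.2169, 0.2058]
tcp_rot: [-2.029, 2.399, -0.001]
force: [1.7, -0.1, -0.2]
opening: 0.0471
```

```bash
python3 -c "
from h import *
go(-.07,-.135,.12)"
```

```text
t 1.33 shift cm [-9.09 -0.67  8.57] turn [-0.001 -0.     0.007]
now stand -0.0761 -0.226 0.2058 F [ 1.7 -0.1 -0.2] open 0.0471
```

arm_command --targets '[{"x":-3,"y":-0.3,"z":2,"wx":0,"wy":0,"wz":0.005},{"x":-6,"y":-0.6,"z":4,"wx":0,"wy":0,"wz":0.005},{"x":-9,"y":-0.6,"z":6,"wx":0,"wy":0,"wz":0.005},{"x":-9,"y":-0.6,"z":8.5,"wx":0,"wy":0,"wz":0.005},{"x":-9,"y":-0.6,"z":8.5,"wx":0,"wy":0,"wz":0.005}]'

```text
time_s: 1.75
eef_pos: [0.4316, -0.1278, 0.1161]
tcp_rot: [2.025, -2.398, -0.013]
force: [-0.7, 0.2, -0.4]
opening: 0.0472
```

```bash
python3 -c "
from h import *
go(-.07,-.135,.065)
p=read_camera('wrist');save(p,'w1');print(p['T_tool_cam'])
p=read_camera('scene');save(p,'s1')
"
```

```text
t 1.75 shift cm [ 0.   -0.45  5.11] turn [0.008 0.003 0.006]
now stand -0.0741 -0.1351 0.1161 F [-0.7  0.2 -0.4] open 0.0472
[[ 9.99999814e-01 -4.95430406e-04 -3.55007576e-04 -1.13618813e-03]
 [ 5.64225265e-04  9.72765428e-01  2.31791076e-01 -6.86386519e-02]
 [ 2.30502750e-04 -2.31791233e-01  9.72765527e-01 -1.79903472e-01]
 [ 0.00000000e+00  0.00000000e+00  0.00000000e+00  1.00000000e+00]]
```

View pics/w1.png

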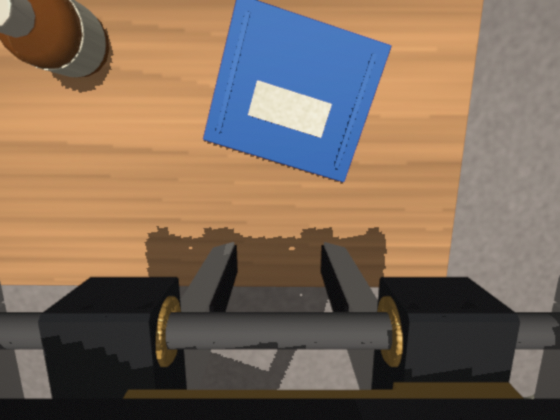

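The wrist view shows the narrow divider ahead with its rear edge from (205,140) to (343,182). The fingertips at (235,245) and (325,245) are behind it and over the stand. Lowering now.

arm_command --targets '[{"x":0,"y":-0.2,"z":2,"wx":0.008,"wy":0,"wz":0.005},{"x":0,"y":-0.4,"z":4,"wx":0.008,"wy":0,"wz":0.005},{"x":0,"y":-0.4,"z":5,"wx":0.008,"wy":0,"wz":0.005},{"x":0,"y":-0.4,"z":5.2,"wx":0.008,"wy":0,"wz":0.005},{"x":0,"y":-0.4,"z":5.2,"wx":0.008,"wy":0,"wz":0.005}]'

```text
time_s: 2.27
eef_pos: [0.4387, -0.1324, 0.0691]
tcp_rot: [-2.013, 2.405, -0.01]
force: [-0.1, 0.6, -0.1]
opening: 0.047
```

```bash
python3 -c "
from h import *
go(.05,-.135,.063)"
```

```text
t 2.27 shift cm [ -0.38 -11.63   0.71] turn [-0.008 -0.    -0.003]
now stand -0.0663 -0.1385 0.0691 F [-0.1  0.6 -0.1] open 0.047
```

arm_command --targets '[{"x":0,"y":0,"z":0,"wx":0,"wy":0,"wz":0},{"x":0,"y":0,"z":0,"wx":0,"wy":0,"wz":0},{"x":0,"y":0,"z":0,"wx":0,"wy":0,"wz":0}]'

```text
time_s: 2.52
eef_pos: [0.4392, -0.1321, 0.0696]
tcp_rot: [-2.013, 2.404, -0.013]
force: [-0.1, -0.0, -0.1]
opening: 0.0473
```

```bash
python3 -c "
from h import *
go(.05,-.135,.063)"
```

```text
t 2.52 shift cm [ -0.34 -11.58   0.78] turn [-0.01  -0.001 -0.002]
now stand -0.0659 -0.1381 0.0696 F [-0.1 -0.  -0.1] open 0.0473
```

arm_command --targets '[{"x":-0.3,"y":0,"z":0.4,"wx":-0.01,"wy":0,"wz":0},{"x":-0.3,"y":0,"z":0.65,"wx":-0.01,"wy":0,"wz":0},{"x":-0.3,"y":0,"z":0.65,"wx":-0.01,"wy":0,"wz":0},{"x":-0.3,"y":0,"z":0.65,"wx":-0.01,"wy":0,"wz":0}]'

```text
time_s: 2.85
eef_pos: [0.4389, -0.1284, 0.0617]
tcp_rot: [2.017, -2.407, -0.003]
force: [-0.1, 0.0, 0.3]
opening: 0.047
```

```bash
python3 -c "
from h import *
go(.05,-.135,.063)"
```

```text
t 2.85 shift cm [  0.03 -11.69  -0.17] turn [ 0.003  0.    -0.002]
now stand -0.0669 -0.1345 0.0617 F [-0.1  0.   0.3] open 0.047
```

arm_command --targets '[{"x":0,"y":-0.6,"z":-0.1,"wx":0,"wy":0,"wz":0},{"x":0,"y":-1.2,"z":-0.1,"wx":0,"wy":0,"wz":0},{"x":0,"y":-1.8,"z":-0.1,"wx":0,"wy":0,"wz":0},{"x":0,"y":-2.4,"z":-0.1,"wx":0,"wy":0,"wz":0},{"x":0,"y":-3.0,"z":-0.1,"wx":0,"wy":0,"wz":0}]'

```text
time_s: 3.27
eef_pos: [0.4693, -0.1341, 0.0629]
tcp_rot: [2.017, -2.407, -0.003]
force: [-1.9, -0.9, -0.1]
opening: 0.0469
```

```bash
python3 -c "
from h import *
go(.05,-.135,.063)
p=read_camera('wrist');save(p,'w2')
"
```

```text
t 3.27 shift cm [-0.   -8.59 -0.03] turn [ 0.002 -0.    -0.002]
now stand -0.0359 -0.1348 0.0629 F [-1.9 -0.9 -0.1] open 0.0469
```

View pics/w2.png

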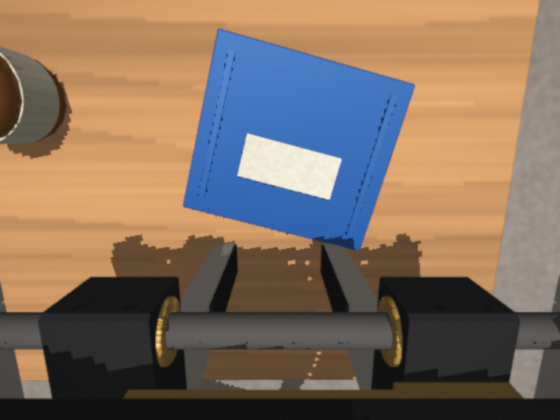

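The right fingertip, at about (340,243), has just touched the rear edge near its right corner and the plate is starting to turn. Continuing.

arm_command --targets '[{"x":0,"y":-0.6,"z":0,"wx":0,"wy":0,"wz":0},{"x":0,"y":-1.2,"z":0,"wx":0,"wy":0,"wz":0},{"x":0,"y":-1.8,"z":0,"wx":0,"wy":0,"wz":0},{"x":0,"y":-2.4,"z":0,"wx":0,"wy":0,"wz":0},{"x":0,"y":-3.0,"z":0,"wx":0,"wy":0,"wz":0}]'

```text
time_s: 3.73
eef_pos: [0.4987, -0.1393, 0.0628]
tcp_rot: [2.017, -2.407, -0.002]
force: [-1.1, 0.7, 0.2]
opening: 0.0468
```

```bash
python3 -c "
from h import *
go(.05,-.135,.063)
p=read_camera('wrist');save(p,'w3')
"
```

```text
t 3.73 shift cm [ 0.   -5.6  -0.03] turn [ 0.002  0.    -0.002]
now stand -0.006 -0.1349 0.0628 F [-1.1  0.7  0.2] open 0.0468
```

View pics/w3.png

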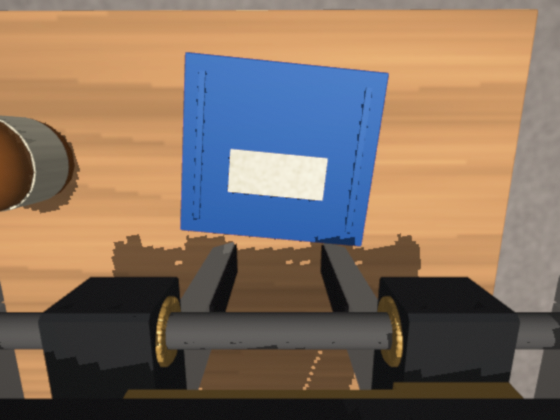

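It is nearly square: the rear edge runs (180,230) to (360,244). Continuing another 3 cm.

arm_command --targets '[{"x":0,"y":-0.6,"z":0,"wx":0,"wy":0,"wz":0},{"x":0,"y":-1.2,"z":0,"wx":0,"wy":0,"wz":0},{"x":0,"y":-1.8,"z":0,"wx":0,"wy":0,"wz":0},{"x":0,"y":-2.4,"z":0,"wx":0,"wy":0,"wz":0},{"x":0,"y":-3.0,"z":0,"wx":0,"wy":0,"wz":0}]'

```text
time_s: 4.2
eef_pos: [0.5282, -0.1445, 0.0628]
tcp_rot: [2.017, -2.407, -0.003]
force: [-0.3, 0.7, 0.8]
opening: 0.0468
```

```bash
cat >> h.py <<'E'
def wristcam():
    s=manip.sense(); p=read_camera('wrist')
    T=np.eye(4); T[:3,:3]=Ro.from_rotvec(s['tcp_rot']).as_matrix(); T[:3,3]=s['eef_pos']
    W=T@np.array(p['T_tool_cam']); p['R']=W[:3,:3].T; p['t']=-W[:3,:3].T@W[:3,3]
    return p
def stand(P):
    u=np.array([np.cos(A),np.sin(A)]); v=np.array([-u[1],u[0]]); d=np.asarray(P)-C
    return np.array([d@u,d@v]).T
E
python3 -c "
from h import *
go(.05,-.135,.063)
p=wristcam();save(p,'w4')
im,o=rects(p,.066,'blue')
for c,s,P in o: print(stand(c).round(4),np.round(s,3),round(ang(P)-A,3),stand(P).round(4).tolist())
"
```

```text
t 4.2 shift cm [ 0.01 -2.61 -0.03] turn [ 0.002  0.    -0.002]
now stand 0.0239 -0.1349 0.0628 F [-0.3  0.7  0.8] open 0.0468
[ 0.0803 -0.1296] [0.099 0.089] -0.003 [[0.0358, -0.08], [0.1251, -0.0802], [0.1248, -0.1793], [0.0355, -0.179]]
```

View pics/w4.png

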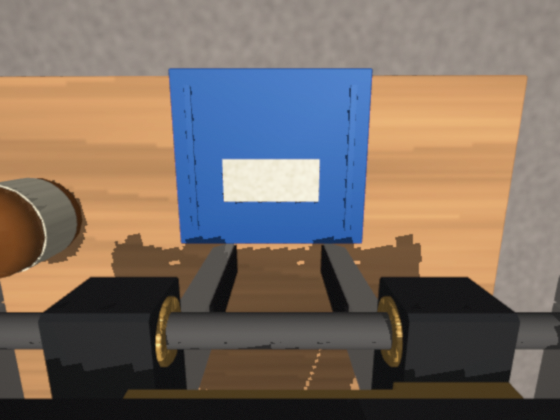

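```bash
python3 -c "
from h import *
p=wristcam()
g=cv2.cvtColor(p['img'],cv2.COLOR_RGB2HSV)
for u in (80,130,410,450,490): 
    v=np.argmax(g[30:120,u,1]>90)+30; print(u,v,stand(ray(p,u,v,.06)[:2]).round(4))
for u in (200,340):
    v=np.argmax(g[30:120,u,1]>90)+30; print('front',u,v,stand(ray(p,u,v,.066)[:2]).round(4))
"
```

```text
80 79 [ 0.1223 -0.0329]
130 79 [ 0.1222 -0.0584]
410 78 [ 0.1223 -0.201 ]
450 78 [ 0.1223 -0.2214]
490 78 [ 0.1222 -0.2417]
front 200 68 [ 0.1262 -0.0957]
front 340 68 [ 0.1261 -0.1642]
```

The overhang is about 4 mm now, measured against the edge in the same picture, so 2.6 cm more.

arm_command --targets '[{"x":0,"y":-0.6,"z":0,"wx":0,"wy":0,"wz":0},{"x":0,"y":-1.2,"z":0,"wx":0,"wy":0,"wz":0},{"x":0,"y":-1.8,"z":0,"wx":0,"wy":0,"wz":0},{"x":0,"y":-2.3,"z":0,"wx":0,"wy":0,"wz":0},{"x":0,"y":-2.6,"z":0,"wx":0,"wy":0,"wz":0}]'

```text
time_s: 4.72
eef_pos: [0.554, -0.1492, 0.0628]
tcp_rot: [2.017, -2.407, -0.002]
force: [-0.4, 1.1, -0.5]
opening: 0.0471
```

```bash
cat > m.py <<'E'
from h import *
import sys
u1,u2=map(int,sys.argv[1:3]); es=list(map(int,sys.argv[3:]))
p=wristcam(); save(p,'w_%d'%(manip.sense()['time_s']*100))
im,o=rects(p,.066,'blue')
for c,s,P in o: print(stand(c).round(4),np.round(s,3),round(ang(P)-A,3),stand(P).round(4).tolist())
g=cv2.cvtColor(p['img'],cv2.COLOR_RGB2HSV)
for u in es:
    v=np.argmax(g[:,u,1]>90); print('edge',u,v,stand(ray(p,u,v,.06)[:2]).round(4))
for u in (u1,u2):
    v=np.argmax(g[:,u,1]>90); print('front',u,v,stand(ray(p,u,v,.066)[:2]).round(4))
E
python3 -c "
from h import *
go(.05,-.135,.063)"; python3 m.py 200 340 80 130 410 450
```

```text
t 4.72 shift cm [-0.    0.01 -0.02] turn [ 0.002 -0.    -0.002]
now stand 0.0501 -0.135 0.0628 F [-0.4  1.1 -0.5] open 0.0471
[ 0.1064 -0.1298] [0.099 0.09 ] -0.003 [[0.0618, -0.08], [0.1513, -0.0803], [0.151, -0.1796], [0.0615, -0.1794]]
edge 80 129 [ 0.1228 -0.0296]
edge 130 129 [ 0.1227 -0.0559]
edge 410 129 [ 0.1223 -0.203 ]
edge 450 129 [ 0.1222 -0.2241]
front 200 68 [ 0.1513 -0.0957]
front 340 68 [ 0.1511 -0.1641]
```

The narrow divider is about 29 mm past the edge and square to within 0.003 rad. Backing off and moving to the wide one.

arm_command --targets '[{"x":0,"y":1,"z":0,"wx":0,"wy":0,"wz":0},{"x":0,"y":4,"z":0,"wx":0,"wy":0,"wz":0},{"x":0,"y":7.5,"z":-1,"wx":0,"wy":0,"wz":0},{"x":0,"y":10.5,"z":-3,"wx":0,"wy":0,"wz":0},{"x":-2,"y":13,"z":-4,"wx":0,"wy":0,"wz":0}]'

```text
time_s: 5.18
eef_pos: [0.4277, -0.1078, 0.1041]
tcp_rot: [2.013, -2.41, 0.0]
force: [0.5, 0.6, 1.0]
opening: 0.0469
```

arm_command --targets '[{"x":-4,"y":0,"z":0,"wx":0,"wy":0,"wz":0},{"x":-8,"y":0,"z":0,"wx":0,"wy":0,"wz":0},{"x":-12,"y":0,"z":0,"wx":0,"wy":0,"wz":0},{"x":-16,"y":0,"z":0,"wx":0,"wy":0,"wz":0},{"x":-20,"y":0,"z":0,"wx":0,"wy":0,"wz":0}]'

```text
time_s: 5.6
eef_pos: [0.4641, 0.0923, 0.1035]
tcp_rot: [2.017, -2.408, -0.001]
force: [1.2, -0.2, -0.6]
opening: 0.047
```

```bash
python3 -c "
from h import *
go(-.08,.146,.063)"
```

```text
t 5.6 shift cm [-5.88 -0.01  4.05] turn [ 0.001  0.    -0.002]
now stand -0.0802 0.0872 0.1035 F [ 1.2 -0.2 -0.6] open 0.047
```

arm_command --targets '[{"x":-3,"y":0,"z":0,"wx":0,"wy":0,"wz":0},{"x":-5.9,"y":0,"z":1,"wx":0,"wy":0,"wz":0},{"x":-5.9,"y":0,"z":3,"wx":0,"wy":0,"wz":0},{"x":-5.9,"y":0,"z":3.8,"wx":0,"wy":0,"wz":0},{"x":-5.9,"y":0,"z":3.8,"wx":0,"wy":0,"wz":0}]' --gripper 0.4

```text
time_s: 6.02
eef_pos: [0.4721, 0.1484, 0.0628]
tcp_rot: [2.015, -2.404, -0.007]
force: [0.4, 0.2, 0.5]
opening: 0.0656
```

```bash
python3 -c "
from h import *
go(.05,.146,.063)"
```

```text
t 6.02 shift cm [ -0.23 -13.2   -0.11] turn [ 0.007 -0.001 -0.002]
now stand -0.082 0.1439 0.0628 F [0.4 0.2 0.5] open 0.0656
```

arm_command --targets '[{"x":0,"y":-0.4,"z":0,"wx":0,"wy":0,"wz":0},{"x":0,"y":-1.0,"z":0,"wx":0,"wy":0,"wz":0},{"x":0,"y":-1.6,"z":0,"wx":0,"wy":0,"wz":0},{"x":0,"y":-2.2,"z":0,"wx":0,"wy":0,"wz":0},{"x":0,"y":-2.8,"z":0,"wx":0,"wy":0,"wz":0}]'

```text
time_s: 6.43
eef_pos: [0.5028, 0.143, 0.0658]
tcp_rot: [2.016, -2.409, -0.002]
force: [-3.5, 0.7, 5.3]
opening: 0.0659
```

```bash
python3 -c "
from h import *
go(.05,.146,.063);p=wristcam();save(p,'w5')"
```

```text
t 6.43 shift cm [ -0.25 -10.08   0.26] turn [ 0.001  0.    -0.003]
now stand -0.0508 0.1439 0.0658 F [-3.5  0.7  5.3] open 0.0659
```

View pics/w5.png

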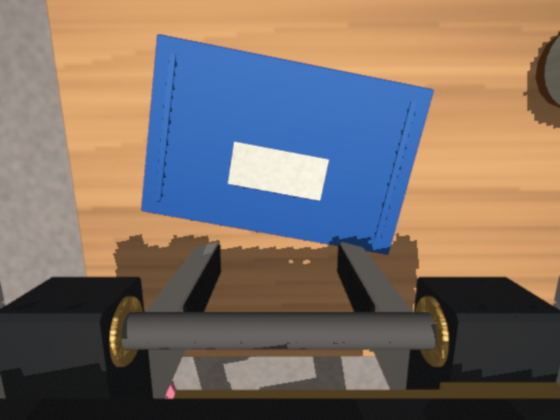

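z has come up to 0.0658 with 5 N upward, so the right finger is about to ride onto the plate's edge. Backing off, correcting the height and trying again.

arm_command --targets '[{"x":0,"y":0,"z":-0.5,"wx":0,"wy":0,"wz":0},{"x":0,"y":0.8,"z":-0.5,"wx":0,"wy":0,"wz":0},{"x":0,"y":1.6,"z":-0.5,"wx":0,"wy":0,"wz":0},{"x":0,"y":1.6,"z":-0.5,"wx":0,"wy":0,"wz":0},{"x":0,"y":1.6,"z":-0.5,"wx":0,"wy":0,"wz":0}]'

```text
time_s: 6.9
eef_pos: [0.4849, 0.1466, 0.0697]
tcp_rot: [2.017, -2.406, -0.003]
force: [-0.1, 0.3, 0.2]
opening: 0.0656
```

```bash
python3 -c "
from h import *
go(-.066,.144,.0625)"; python3 m.py 200 340 100
```

```text
t 6.9 shift cm [ 0.04 -0.31  0.72] turn [ 0.002 -0.    -0.002]
now stand -0.0691 0.1444 0.0697 F [-0.1  0.3  0.2] open 0.0656
[0.0104 0.1439] [0.139 0.09 ] -0.181 [[-0.0212, 0.2203], [0.0669, 0.2042], [0.0419, 0.0675], [-0.0462, 0.0836]]
edge 100 0 [0.0662 0.2349]
front 200 0 [0.064  0.1835]
front 340 0 [0.0639 0.1155]
```

arm_command --targets '[{"x":0,"y":0,"z":0.4,"wx":0,"wy":0,"wz":0},{"x":0,"y":0,"z":0.75,"wx":0,"wy":0,"wz":0},{"x":0,"y":0,"z":0.75,"wx":0,"wy":0,"wz":0},{"x":0,"y":0,"z":0.75,"wx":0,"wy":0,"wz":0}]'

```text
time_s: 7.28
eef_pos: [0.4857, 0.1464, 0.062]
tcp_rot: [2.016, -2.407, -0.003]
force: [0.3, -0.8, 0.2]
opening: 0.0659
```

```bash
python3 -c "
from h import *
go(.05,.144,.0625)"
```

```text
t 7.28 shift cm [-1.000e-02 -1.183e+01 -9.000e-02] turn [ 0.003 -0.    -0.002]
now stand -0.0683 0.1442 0.062 F [ 0.3 -0.8  0.2] open 0.0659
```

arm_command --targets '[{"x":0,"y":-0.5,"z":0,"wx":0,"wy":0,"wz":0},{"x":0,"y":-1.0,"z":0,"wx":0,"wy":0,"wz":0},{"x":0,"y":-1.5,"z":0,"wx":0,"wy":0,"wz":0},{"x":0,"y":-2.0,"z":0,"wx":0,"wy":0,"wz":0},{"x":0,"y":-2.5,"z":0,"wx":0,"wy":0,"wz":0}]'

```text
time_s: 7.7
eef_pos: [0.5112, 0.1418, 0.0625]
tcp_rot: [2.016, -2.407, -0.003]
force: [-0.5, -1.0, 1.0]
opening: 0.0659
```

```bash
python3 -c "
from h import *
go(.05,.144,.0625)"; python3 m.py 200 340 100; ls -t pics|head -1
```

```text
t 7.7 shift cm [-0.   -9.24 -0.02] turn [ 0.002 -0.    -0.002]
now stand -0.0424 0.1442 0.0625 F [-0.5 -1.   1. ] open 0.0659
[0.0184 0.147 ] [0.139 0.089] -0.116 [[-0.0179, 0.2212], [0.0708, 0.2109], [0.0547, 0.0729], [-0.0339, 0.0832]]
edge 100 0 [0.0904 0.2312]
front 200 0 [0.0882 0.1817]
front 340 0 [0.088  0.1164]
w_775.png
```

Pushing properly now: the height holds at 0.0625 and the plate is turning. Continuing.

arm_command --targets '[{"x":0,"y":-0.6,"z":0,"wx":0,"wy":0,"wz":0},{"x":0,"y":-1.2,"z":0,"wx":0,"wy":0,"wz":0},{"x":0,"y":-1.8,"z":0,"wx":0,"wy":0,"wz":0},{"x":0,"y":-2.4,"z":0,"wx":0,"wy":0,"wz":0},{"x":0,"y":-3.0,"z":0,"wx":0,"wy":0,"wz":0}]'

```text
time_s: 8.17
eef_pos: [0.5407, 0.1367, 0.0623]
tcp_rot: [2.017, -2.407, -0.003]
force: [-1.0, 0.1, 0.7]
opening: 0.0656
```

arm_command --targets '[{"x":0,"y":-0.6,"z":0,"wx":0,"wy":0,"wz":0},{"x":0,"y":-1.2,"z":0,"wx":0,"wy":0,"wz":0},{"x":0,"y":-1.8,"z":0,"wx":0,"wy":0,"wz":0},{"x":0,"y":-2.4,"z":0,"wx":0,"wy":0,"wz":0},{"x":0,"y":-3.0,"z":0,"wx":0,"wy":0,"wz":0}]'

```text
time_s: 8.58
eef_pos: [0.5702, 0.1314, 0.0623]
tcp_rot: [2.017, -2.407, -0.002]
force: [-0.2, 1.0, 0.3]
opening: 0.0658
```

```bash
python3 -c "
from h import *
go(.05,.144,.0625)"; python3 m.py 200 340 115 450 490; ls -t pics|head -1
```

```text
t 8.58 shift cm [ 0.   -3.24 -0.02] turn [ 0.002  0.    -0.002]
now stand 0.0176 0.1441 0.0623 F [-0.2  1.   0.3] open 0.0658
[0.0738 0.1519] [0.139 0.089] -0.003 [[0.0293, 0.2216], [0.1186, 0.2214], [0.1183, 0.0823], [0.029, 0.0825]]
edge 115 63 [0.1222 0.2272]
edge 450 62 [0.1222 0.0591]
edge 490 62 [0.1221 0.039 ]
front 200 62 [0.1214 0.1832]
front 340 62 [0.1212 0.1153]
w_863.png
```

arm_command --targets '[{"x":0,"y":-0.7,"z":0,"wx":0,"wy":0,"wz":0},{"x":0,"y":-1.5,"z":0,"wx":0,"wy":0,"wz":0},{"x":0,"y":-2.3,"z":0,"wx":0,"wy":0,"wz":0},{"x":0,"y":-2.9,"z":0,"wx":0,"wy":0,"wz":0},{"x":0,"y":-3.3,"z":0,"wx":0,"wy":0,"wz":0}]'

```text
time_s: 9.05
eef_pos: [0.6032, 0.1254, 0.0623]
tcp_rot: [2.016, -2.408, -0.002]
force: [0.1, 0.1, 0.6]
opening: 0.0659
```

```bash
python3 -c "
from h import *
go(.05,.144,.0625)"; python3 m.py 200 340 115 450 490; ls -t pics|head -1
```

```text
t 9.05 shift cm [-0.01  0.1  -0.02] turn [ 0.002  0.    -0.002]
now stand 0.051 0.1439 0.0623 F [0.1 0.1 0.6] open 0.0659
[0.1074 0.1517] [0.139 0.089] -0.003 [[0.0629, 0.2216], [0.1523, 0.2213], [0.1518, 0.0819], [0.0625, 0.0822]]
edge 115 131 [0.1226 0.2308]
edge 450 130 [0.1226 0.0551]
edge 490 130 [0.1225 0.0341]
front 200 68 [0.1521 0.1831]
front 340 68 [0.1519 0.115 ]
w_910.png
```

The wide divider is about 29.5 mm past the edge and square. Retracting straight back, then up.

arm_command --targets '[{"x":0,"y":1,"z":0,"wx":0,"wy":0,"wz":0},{"x":0,"y":4,"z":0,"wx":0,"wy":0,"wz":0},{"x":0,"y":7.5,"z":-1,"wx":0,"wy":0,"wz":0},{"x":0,"y":10,"z":-4,"wx":0,"wy":0,"wz":0},{"x":0,"y":12,"z":-7,"wx":0,"wy":0,"wz":0}]'

```text
time_s: 9.52
eef_pos: [0.4795, 0.147, 0.1309]
tcp_rot: [2.014, -2.403, -0.008]
force: [0.8, 0.6, 1.1]
opening: 0.066
```

arm_command --targets '[{"x":0,"y":3,"z":-3,"wx":0,"wy":0,"wz":0},{"x":0,"y":5,"z":-6,"wx":0,"wy":0,"wz":0},{"x":0,"y":5,"z":-9,"wx":0,"wy":0,"wz":0},{"x":0,"y":5,"z":-9,"wx":0,"wy":0,"wz":0},{"x":0,"y":5,"z":-9,"wx":0,"wy":0,"wz":0}]'

```text
time_s: 9.93
eef_pos: [0.4354, 0.1558, 0.2244]
tcp_rot: [-2.017, 2.406, -0.002]
force: [-0.5, -0.2, -0.3]
opening: 0.0656
```

```bash
python3 - <<'E'
from h import *
go(0,0,.2)
for n in ('top','scene'):
    p=read_camera(n); save(p,n+'9')
    im,o=rects(p,.066,'blue')
    for c,s,P in o: print(n,stand(c).round(4),np.round(s,3),round(ang(P)-A,3),stand(P).round(4).tolist())
    if n=='top':
        for th in ('vial','carton','pickbin'): print(th,[(r['p'],(np.array(r['box'])*[560,420,560,420]).round(1)) for r in search_frame(th,p)[:1]])
a=cv2.imread('pics/top9.png'); b=cv2.imread('pics/top0.png')
f=lambda a:cv2.resize(a[130:290,110:450],None,fx=2.2,fy=1.8)
cv2.imwrite('pics/cmp.png',np.vstack([f(b),f(a)]))
E
```

```text
t 9.93 shift cm [ 14.46 -11.97   2.45] turn [-0.002  0.001 -0.002]
now stand -0.1195 0.1448 0.2244 F [-0.5 -0.2 -0.3] open 0.0656
top [ 0.104  -0.1284] [0.101 0.091] -0.008 [[0.0588, -0.0773], [0.15, -0.0781], [0.1491, -0.1795], [0.058, -0.1788]]
top [0.1049 0.1518] [0.14  0.091] 0.001 [[0.0594, 0.2219], [0.1504, 0.2219], [0.1505, 0.0816], [0.0595, 0.0816]]
vial []
carton [(0.57, array([406.3, 184.5,  30.4,  22.2]))]
pickbin [(0.68, array([209.4, 154.4, 160.7,  96.7]))]
scene [ 0.1063 -0.1308] [0.1   0.092] 0.003 [[0.0604, -0.0807], [0.152, -0.0804], [0.1523, -0.1808], [0.0607, -0.1811]]
scene [0.107 0.151] [0.14  0.092] -0.003 [[0.0614, 0.2211], [0.1529, 0.2208], [0.1525, 0.0808], [0.061, 0.0811]]
```

View pics/cmp.png

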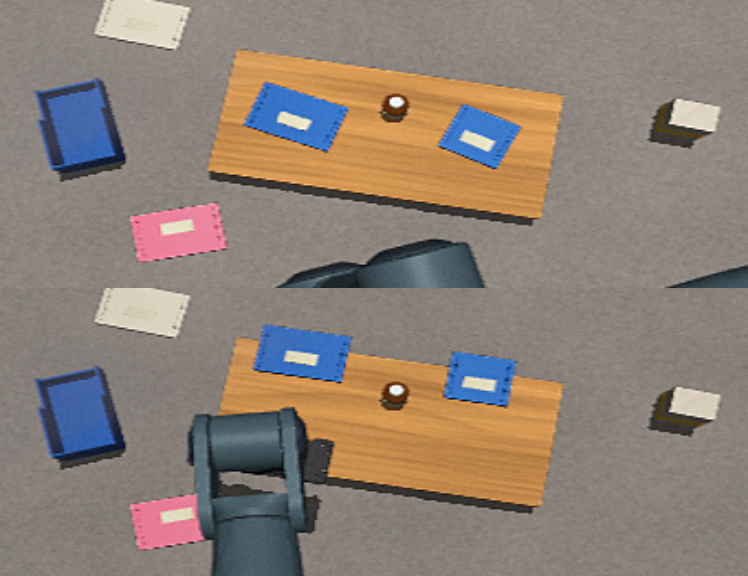

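View pics/scene9.png

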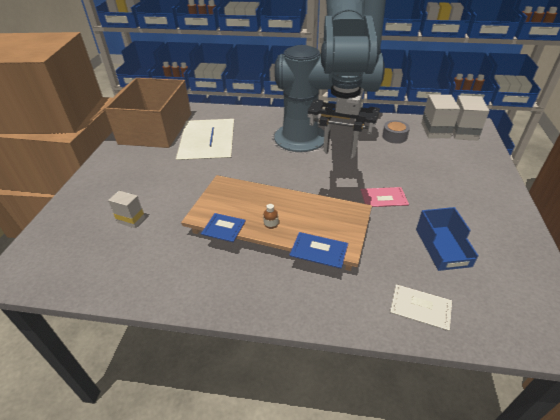

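The before/after top views show both dividers past the far edge and square. The bottle (comparison picture at ~(396,105) and ~(396,393), i.e. the same spot), the carton and the bin are unmoved, and the arm is clear. Handing in.

```bash
python3 -c "
from h import *
print(manip.job_done())"
```

```text
the job is handed in; nothing more can be done
None
```

I pushed both dividers flat across the stand with the half-open fingertips, narrow first, then wide, until each stuck out about 3 cm past the far edge. The job is handed in, after about 10 s of the 58 s allowed; it reports no verdict.

- **Overhang:** the last wrist checks gave about 29 mm for both. The top and scene views put the fronts at stand x of 0.149–0.153 m, so the cameras agree to about 3 mm.
- **Squareness and lying flat:** each is square to the edge within 0.01 rad. Flatness I judged only by eye and by the plates' measured size; I did not measure tilt or height.
- **Other items:** the bottle, carton and bin look unmoved in the before/after top views. I confirmed this by eye, because in the last picture the network missed the bottle and gave a wrong box for the bin.
- **One slip:** on the first try at the wide divider a finger began to ride up on its edge, with 5 N upward. I backed off, corrected the height and pushed again, and found no after-effect.

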